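# Pin a drum-brake plate and hold its cam at full lift

## Task

The drum brake on the blue bench jig needs its shoes spread so that the linings can be measured. Take the red-headed anchor pin out of the tool block, push it fully home through the hole in the brake's reaction arm into the post below, and let go of it; then swing the cam lever round by its brass cable bolt to the cam's highest lift, where the shoes stand widest and the lever points straight out from the axle. Finish while still holding the lever there against its spring, and leave the other tools and parts where they are.

Things in the scene. Friction and masses are not known exactly. Their poses are not given: they have to be found in the camera images.
- pin: anchor pin, loose, about 50 g: steel shank 8 mm in diameter, 50 mm long with a 5 mm tapered end; on top a red cylindrical head 18 mm in diameter, 28 mm tall (78 mm in all). Origin at the shank's tip, z towards the head. It starts head up in one of the block's holes, its tip on the bench. Fully home, the head's underside rests on the reaction arm.
- pin_tip (a point): the pin's lower end (same point as the pin's origin)
- tool_block: dark wooden block, 200 x 60 x 40 mm tall, fixed to the bench, origin under its centre, its row of four upright 11 mm holes along its x at -75, -25, 25 and 75 mm, right through. The pin, the screwdriver, the nut driver and the punch stand in them in any order; all are less than 105 mm tall above the bench
- jig: bench jig, fixed: blue base 150 (x) x 270 (y) x 12 mm, origin under its centre. On its z axis lies the brake plate, 104 mm across, top 74 mm above the bench, shoes and axle on it up to 106 mm. The reaction arm runs along the jig's -y to a 36 mm square post; the lever's spindle is on the +y side, and at highest lift the lever points along +y
- eye_hole (a point): centre of the upper mouth of the 10.5 mm hole in the end of the reaction arm (arm 26 mm wide and 5 mm thick there, its top 67.5 mm above the bench), 100 mm from the axle; z up. It starts in line above the post's hole
- post_hole (a point): centre of the upper mouth of the 10 mm hole down through the post, 60.5 mm above the bench (2 mm below the arm); the hole is 48 mm deep; z up
- brake_plate (a joint): turn of the whole brake plate on its axle, rad, counter-clockwise from above; 0 = arm hole in line with post hole (as it starts). Only about 0.2 N m of friction holds it until it is pinned: unpinned it swings round with the lever; pinned it has about 0.03 rad of play
- cam_lever (a joint): angle of the cam lever on the plate, rad: 0 = rest stop (start), growing clockwise from above. Lift is highest at 1.3 (lever straight out from the axle, in line with the yellow mark on the plate's rim) and falls again beyond, up to a stop at 1.75. A return spring pulls it back to rest: 3 N at the cable bolt at first, 5 N at highest lift
- shoe_a (a joint): outward swing of one brake shoe on its heel pivot, rad, lifted by the cam: 0 at rest, about 0.04 (3 mm at its toe) at highest lift
- shoe_b (a joint): the same for the other brake shoe
- spindle (a point): point on the vertical axis on which the lever turns, 36 mm from the axle, hidden under the plate, 67 mm above the bench
- cable_bolt (a point): on the cable bolt that stands upright at the end of the lever, 78 mm from the spindle: a brass cylinder 12 mm in diameter reaching from the lever's top (67 mm above the bench) up to 97 mm; this point is on its axis, 86 mm above the bench. The lever is a flat steel bar 14 mm wide, 5 mm thick, under the plate
- screwdriver: stubby screwdriver with black handle, 102 mm tall, upright in the block, origin at its tip; leave alone
- nut_driver: stubby nut driver with blue handle, 98 mm tall, upright in the block, origin at its tip; leave alone
- punch: steel punch, 94 mm tall, upright in the block, origin at its tip; leave alone
- oil_bottle: white oil bottle with red cap, 48 mm in diameter, 130 mm tall, origin under it; leave alone
- grease_tub: green grease tub with black lid, 68 mm in diameter, 60 mm tall, origin under it; leave alone
- cone_wrench: steel wrench lying on the bench, 170 mm long; leave alone
- sprocket: steel sprocket lying flat, 80 mm across, 3 mm thick, origin under its centre; leave alone
- hub_shell: aluminium drum-hub shell standing on the bench, 108 mm across, 84 mm tall, origin under its centre; leave alone

How it is judged:
On the way, in this order (a step that is already met when the one before it is completed fails the run):
1. the anchor pin is fully home through arm and post, and let go (horizontal distance between pin_tip and post_hole below 0.004 m and z of pin_tip in the frame of post_hole below -0.038 m and angle between pin's own z axis and vertical below 0.15 rad and contact force between the fingers and pin below 0.1 N), for 0.2 s.
2. the lever is at the cam's highest lift (value of joint each of shoe_a, shoe_b above 0.034 rad and value of joint cam_lever between 1.16 and 1.44 rad and horizontal distance between pin_tip and post_hole below 0.004 m and z of pin_tip in the frame of post_hole below -0.038 m and angle between pin's own z axis and vertical below 0.15 rad), for 0.2 s.
At the end, for the whole second after the job is handed in: Fingers hold the lever still (over 1 N) within 0.14 rad of the highest lift at 1.3 rad, both shoes out over 0.034 rad; the pin stands let go, upright within 0.15 rad, its tip within 4 mm of the post hole's axis and over 38 mm below its mouth (43 when fully home); plate within 0.08 rad of 0 (all of step 2 and contact force between the fingers and cam_lever above 1 N and contact force between the fingers and pin below 0.1 N and velocity of joint cam_lever between -0.1 and 0.1 rad/s and value of joint brake_plate between -0.08 and 0.08 rad); the arm keeps its last pose, push and grip.
It fails at once if a tool or part other than the pin is moved more than 30 mm (distance of any of screwdriver, nut_driver, punch, oil_bottle, grease_tub, cone_wrench, sprocket, hub_shell from where it was at the start of the episode above 0.03 m).
It also fails if it takes over 59 s, if anything falls off the work surface, if the arm or the gripper's body presses on something with over 40 N, if the wrist force passes 120 N, or if a joint passes its speed limit or range.

## Robot

A 6-joint arm with a two-finger parallel gripper is mounted at the origin on the work surface. World frame = base frame: x ahead of the robot, y to its left, z up, the work surface at z = 0. Lengths are in m, angles in rad, forces in N, time in s.
With the tool pointing down it reaches from about 0.25 to 0.725 m from the base axis. Payload 4 kg.
Tool frame: the origin (TCP) lies midway between the tips of the shut fingers; the grasp point (between the pads) lies bot.pinch_z behind it (bot.pinch_z is the distance from the TCP to the grasp point, in m); z points along the fingers, y is the line along which they close (so a half turn about z gives the same grasp; the last joint's range is limited). The gripper opens to 85 mm and grips with 20 to 120 N. Pads are 22 mm wide; open, the fingers measure 114 mm over their backs; the gripper's body (76 mm by 85 mm) begins 54 mm behind the grasp point. The pads swing forward as they close: fully open they stand 13 mm farther back than shut.
Start: joints at [1.114, 0.241, 0.005, 1.335, 0, 1.571], TCP at [0.221, 0.449, 0.231] pointing down, gripper open.
Joint ranges: [-2.72, 2.72], [-1.05, 1.87], [-1.09, 1.28], [-1.99, 2.15], [-1.42, 1.44], [-3.14, 3.14]. Speed limits (rad/s): [2.79, 2.79, 3.14, 3.14, 3.14, 3.14].

## Interface

Orientations are given as a unit quaternion [x, y, z, w].
In Python, from workcell import bot, viewer gives the robot as it stands (bot), with the cameras (viewer).
- The arm moves only by the tool inch_along, called as name([rows], argument=value, ...), one row to a line, values as JSON. Schema: {"type":"object","properties":{"moves":{"type":"array","items":{"type":"array","items":{"type":"array","items":{"type":"number"},"minItems":7,"maxItems":7},"minItems":1,"maxItems":10},"minItems":1,"maxItems":1},"only":{"type":"string"},"quiet":{"type":"boolean"},"lines":{"type":"string"}},"required":["moves"],"additionalProperties":false}. moves is a list that holds a single list of rows (three levels of brackets), with 1 to 10 rows, each of 7 numbers: a rotation vector rx, ry, rz in rad, then dx, dy, dz in m, then the finger opening in m; each row is the pose to reach, as a shift and turn from the pose commanded when the call began, along the tool's axes at that moment; what a row does not reach only later rows make up. A row lasts 1/8 s, in which the tool goes at most 0.0625 m and 0.188 rad, less where a joint would pass 70% of its speed; a pose out of reach is approached as far as the arm can. The fingers move at their own pace and stop on an object; the grip force is fixed at half the most. Time passes only in rows, so rows that do not move let the fingers close. The tool returns the time, the measured TCP pose, the force, the opening and the grip force at its end. only (a regular expression) keeps the lines of the reply that match it, lines (a string "A,B") keeps lines A to B, and quiet returns only ok. Input that does not fit is refused with a message, and nothing moves.
- bot.get_obs(): the state, without advancing time (a new reading comes with each control period).
- viewer.camera(name): name is "scene" or "top" or "wrist"; returns the picture (400x640x3 uint8, red, green, blue); there is no depth.
- viewer.calibration(name): a dict with "mtx" (3x3 intrinsics, pixels), "k1" (the pictures are not rectified: a ray, as slopes to the right and down, at radius r is drawn at 1 + k1 r^2 times it, then the intrinsics apply), "R" (3x3) and "t" (3): a world point X has camera coordinates R X + t. Camera axes: x right, y down, z forward; pixel columns grow to the right and rows downward; lengths in m; the calibration is good to about 2 mm. A picture is of the moment at which its call begins: read the wrist's pose just before it. calibration takes no time and is no camera call; for the wrist camera it gives the pose at the moment of the call.
- bot.job_done(): hands the job in; it is judged then, once.
The state is a dict: "clock": time; "joint_pos": joint angles; "joint_vel": joint speeds; "tau": joint torques, N m; "eef_pos": TCP position; "tool_rot": TCP orientation; "ft_force": force on the tool from outside, world axes, zero at the start; "ft_torque": the same for the moment, N m; "grip_width": finger opening in m; "grasp_force": force on a finger pad.
Only numpy, scipy, OpenCV 4.12 (cv2) and the standard library are available. Lean on these libraries where they do the work, as an engineer would, in place of code of your own. Each camera call takes 0.05 s, during which the arm holds its last target. There are 200 camera calls.

## Working session

There is one attempt and no reset: what is moved stays moved. The work goes in short steps, Python scripts to look and compute and a tool call to move; the robot and the scene stay as the last step left them, time stands still between calls to the robot, and variables do not carry over. Pictures are saved under pics/ and viewed, at most 11 in all, crops included, and the job is handed in when it is done.

```bash
ls; mkdir -p pics
```

Run:
```python
from workcell import bot, viewer
import cv2
o=bot.get_obs();print(o,bot.pinch_z)
for n in("top","scene"):
    cv2.imwrite(f"pics/{n}0.png",viewer.camera(n)[:,:,::-1]);c=viewer.calibration(n);print(n,c)
```

```text
pics
workcell.py
{'clock': 0.0, 'joint_pos': array([1.11396018e+00, 2.41413775e-01, 3.71123978e-03, 1.33521004e+00,
       1.57025387e-05, 1.57082497e+00]), 'joint_vel': array([-0.00024386, -0.00091146,  0.00030685,  0.00198155,  0.00142846,
       -0.00055929]), 'tau': array([-4.99056878e-04, -3.72318721e+01,  2.52406937e+01,  1.68929558e-02,
        8.48265995e-05,  1.74762067e-05]), 'eef_pos': array([0.2202676 , 0.44815145, 0.23040762]), 'tool_rot': array([ 2.26450800e-01,  9.74022030e-01, -1.02886797e-03, -2.47231489e-04]), 'ft_force': array([-0.02299171,  1.28850359,  0.06921194]), 'ft_torque': array([ 0.02603805, -0.04207902,  0.04489557]), 'grasp_force': 0.0, 'grip_width': 0.08549889216993631} 0.0187
top {'mtx': array([[498.57951484,   0.        , 317.40061194],
       [  0.        , 498.57951484, 213.65624009],
       [  0.        ,   0.        ,   1.        ]]), 'k1': -0.039650619315581496, 'R': array([[-0.01547441, -0.99975933,  0.01555096],
       [-0.98541892,  0.01261317, -0.16967752],
       [ 0.16944053, -0.01794987, -0.98537694]]), 't': array([-0.0754768 ,  0.58047356,  1.2600075 ])}
scene {'mtx': array([[439.4102608 ,   0.        , 320.0855079 ],
       [  0.        , 439.4102608 , 192.61619644],
       [  0.        ,   0.        ,   1.        ]]), 'k1': 0.03707581680317193, 'R': array([[-0.80570708,  0.59227328, -0.00696185],
       [ 0.4000672 ,  0.53549431, -0.74376883],
       [-0.43678638, -0.60204502, -0.66840067]]), 't': array([ 0.51834229, -0.14273125,  1.47614851])}
```

View pics/top0.png

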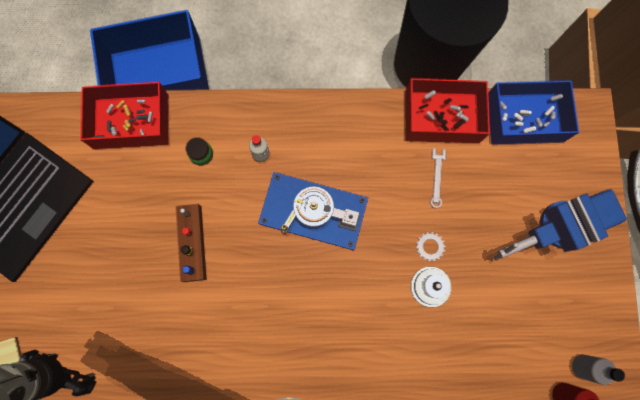

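View pics/scene0.png

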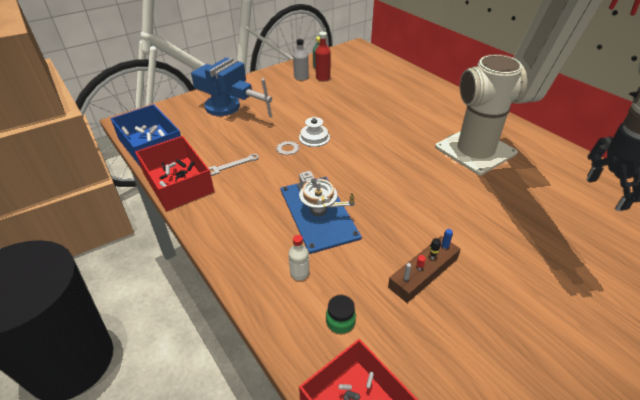

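The top view shows the tool block at about (190,243), with the red pin head at (187,231). The jig is at (313,210), with the arm/post end at (348,217) and the lever bolt near (285,231). In the scene view the pin is at (421,263).

Create h.py:
```python
import numpy as np, cv2
from workcell import bot, viewer
def ray(c,u,v):
    d=cv2.undistortPoints(np.array([[[u,v]]],float),c["mtx"],np.array([c["k1"],0,0,0]))[0,0]
    R=c["R"];return -R.T@c["t"], R.T@np.array([d[0],d[1],1])
def onz(c,u,v,z):
    o,d=ray(c,u,v);return o+d*(z-o[2])/d[2]
def tri(*crs):
    A=0;b=0
    for c,u,v in crs:
        o,d=ray(c,u,v);d/=np.linalg.norm(d);P=np.eye(3)-np.outer(d,d);A=A+P;b=b+P@o
    return np.linalg.solve(A,b)
def proj(c,X):
    p,_=cv2.projectPoints(np.array([X],float),cv2.Rodrigues(c["R"])[0],c["t"],c["mtx"],np.array([c["k1"],0,0,0,0]));return p[0,0]
def blobs(im,lo,hi,roi,amin=4):
    h=cv2.cvtColor(im,cv2.COLOR_RGB2HSV_FULL);m=cv2.inRange(h,np.array(lo),np.array(hi));k=np.zeros_like(m);x0,y0,x1,y1=roi;k[y0:y1,x0:x1]=m[y0:y1,x0:x1]
    n,_,s,c=cv2.connectedComponentsWithStats(k);return [(s[i].tolist(),c[i].round(2).tolist()) for i in range(1,n) if s[i,4]>=amin]
def mv(target,yaw=None):
    "tool-axis shift to a world target"
    o=bot.get_obs();from scipy.spatial.transform import Rotation as Q
    return Q.from_quat(o["tool_rot"]).inv().apply(np.array(target)-o["eef_pos"])
```

Run:
```python
from h import *
t=cv2.imread("pics/top0.png")[:,:,::-1].copy();c=viewer.calibration("top")
s=cv2.imread("pics/scene0.png")[:,:,::-1].copy();cs=viewer.calibration("scene")
rt=blobs(t,(0,150,80),(8,255,255),(175,200,210,290));print("red top",rt)
rs=blobs(s,(0,150,80),(8,255,255),(400,240,450,290));print("red scene",rs)
for b in rt: print(onz(c,*b[1],.072))
for b in rt:
  for b2 in rs: print(tri((c,*b[1]),(cs,*b2[1])))
# jig base
h=cv2.cvtColor(t,cv2.COLOR_RGB2HSV_FULL);m=cv2.inRange(h,np.array((140,120,40)),np.array((180,255,255)));k=m*0;k[165:255,250:380]=m[165:255,250:380]
P=cv2.findNonZero(k);r=cv2.minAreaRect(P);print(r)
bx=cv2.boxPoints(r);W=np.array([onz(c,*p,.012) for p in bx]);print(W.round(4),W.mean(0))
m=cv2.inRange(h,np.array((0,60,10)),np.array((40,255,110)));k=m*0;k[195:290,168:212]=m[195:290,168:212]
r=cv2.minAreaRect(cv2.findNonZero(k));print("block",r)
cv2.imwrite("pics/c1.png",cv2.resize(t[165:255,250:380],None,fx=6,fy=6,interpolation=cv2.INTER_CUBIC)[:,:,::-1])
```

```text
red top [([182, 227, 9, 9, 61], [185.93, 230.97])]
red scene [([417, 255, 9, 13, 94], [420.78, 260.73])]
[0.53486194 0.25461474 0.072     ]
[0.53574179 0.25683685 0.0641265 ]
((312.8228759765625, 210.52822875976562), (98.57518005371094, 53.32809066772461), 15.172917366027832)
[[ 0.5614  0.0753  0.012 ]
 [ 0.7037  0.0377  0.012 ]
 [ 0.6283 -0.2213  0.012 ]
 [ 0.4882 -0.1793  0.012 ]] [ 0.59543228 -0.07189805  0.012     ]
block ((191.27906799316406, 243.1665802001953), (75.3053207397461, 24.66098403930664), 86.00909423828125)
```

View pics/c1.png

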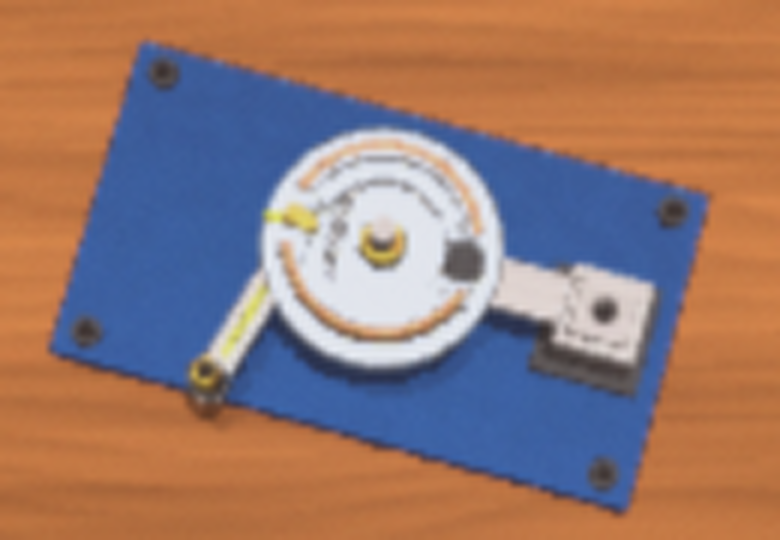

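The crop shows the arm hole at top-image (350.3,216.3), the bolt top at (284.1,226.4) and the axle at about (313,205).

Run:
```python
from h import *
c=viewer.calibration("top")
print("hole",onz(c,350.25,216.25,.0675),"bolt",onz(c,284.1,226.4,.097),"axle",onz(c,313.3,205,.106))
a=onz(c,183,211,.09);b=onz(c,187.5,269,.09);print("row",a,b)
w=viewer.calibration("wrist");o=bot.get_obs()
print(w, "cam pos",-w["R"].T@w["t"]-o["eef_pos"])
print(mv([.535,.255,.22]))
```

```text
hole [ 0.56845736 -0.16845883  0.0675    ] bolt [0.53979908 0.00157618 0.097     ] axle [ 0.59203079 -0.07266731  0.106     ]
row [0.58374447 0.2591034  0.09      ] [0.43645255 0.2435726  0.09      ]
{'mtx': array([[297.97914685,   0.        , 317.45881953],
       [  0.        , 297.97914685, 196.98154383],
       [  0.        ,   0.        ,   1.        ]]), 'k1': 0.0004134690284284815, 'R': array([[ 4.40429290e-01,  8.97787031e-01, -6.97412494e-04],
       [ 8.58807912e-01, -4.21080557e-01,  2.91787825e-01],
       [ 2.61669658e-01, -1.29110848e-01, -9.56482817e-01]]), 't': array([-0.5001193 , -0.03966646,  0.3793532 ])} cam pos [-0.06523226  0.03304486  0.1435819 ]
[-0.36766279 -0.03459701  0.0105643 ]
```

inch_along([
  [[0, 0, -0.565, -0.368, -0.035, 0.01, 0.085], [0, 0, -0.565, -0.368, -0.035, 0.01, 0.085], [0, 0, -0.565, -0.368, -0.035, 0.01, 0.085], [0, 0, -0.565, -0.368, -0.035, 0.01, 0.085], [0, 0, -0.565, -0.368, -0.035, 0.01, 0.085], [0, 0, -0.565, -0.368, -0.035, 0.01, 0.085], [0, 0, -0.565, -0.368, -0.035, 0.01, 0.085], [0, 0, -0.565, -0.368, -0.035, 0.01, 0.085], [0, 0, -0.565, -0.368, -0.035, 0.01, 0.085]],
])

```text
clock: 1.23
eef_pos: [0.534, 0.2559, 0.2212]
tool_rot: [-0.055, 0.998, 0.0, -0.001]
ft_force: [0.0, 0.1, -0.4]
grip_width: 0.0849
grasp_force: 0.0
```

Run:
```python
from h import *
w=viewer.calibration("wrist");o=bot.get_obs();im=viewer.camera("wrist")
cv2.imwrite("pics/w1.png",im[:,:,::-1])
print(o["eef_pos"],o["tool_rot"],proj(w,[.535,.255,.078]))
for b in blobs(im,(0,150,60),(8,255,255),(0,0,640,400),100): print(b)
```

```text
[0.53398016 0.25592736 0.22116164] [-5.48971188e-02  9.98491817e-01  5.53003666e-05 -6.27484593e-04] [316.22368745 183.858279  ]
([310, 174, 19, 22, 324], [319.29, 184.52])
([373, 345, 31, 13, 210], [389.49, 348.96])
([465, 365, 51, 35, 1117], [489.3, 385.29])
([119, 376, 16, 24, 114], [127.52, 388.28])
```

View pics/w1.png

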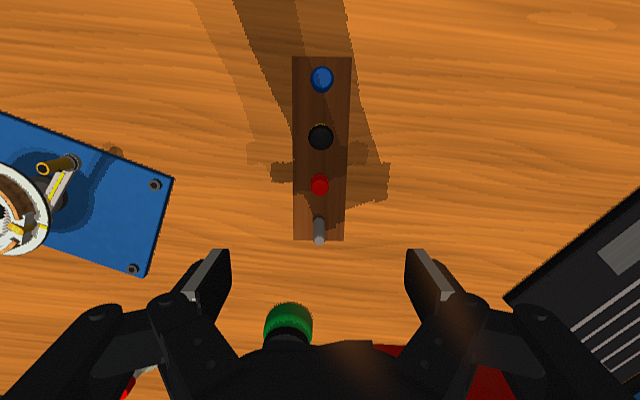

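The red pin head is at (319,185), second from the near end of the row, with the steel punch at (319,230) and the black driver at (320,137).

Run:
```python
from h import *
w=viewer.calibration("wrist");c=viewer.calibration("top")
for z in(.060,.064,.070):print(onz(w,319.4,184.8,z))
p=tri((w,319.4,184.8),(c,185.93,230.97));print(p)
p=onz(w,319.4,184.8,.065);print(mv([p[0],p[1],.0513]), onz(w,43,168.5,.097))
```

```text
[0.5403295  0.25916745 0.06      ]
[0.53929657 0.25902363 0.064     ]
[0.53774717 0.2588079  0.07      ]
[0.53800105 0.25813901 0.06204046]
[-0.00549483  0.00213971  0.17012895] [0.54349057 0.00525328 0.097     ]
```

inch_along([
  [[0, 0, 0, -0.005, 0.002, 0.06, 0.06], [0, 0, 0, -0.005, 0.002, 0.096, 0.06], [0, 0, 0, -0.005, 0.002, 0.096, 0.06], [0, 0, 0, -0.005, 0.002, 0.096, 0.06]],
])

```text
clock: 1.78
eef_pos: [0.5404, 0.2588, 0.1273]
tool_rot: [-0.055, 0.998, 0.001, 0.001]
ft_force: [0.2, -0.5, 0.4]
grip_width: 0.06
grasp_force: 0.0
```

Run:
```python
from h import *
w=viewer.calibration("wrist");o=bot.get_obs();im=viewer.camera("wrist")
cv2.imwrite("pics/w2.png",im[:,:,::-1])
print(o["eef_pos"])
for b in blobs(im,(0,150,60),(8,255,255),(250,80,390,350),100):
  s,q=b;print(b,onz(w,*q,.068),onz(w,s[0]+s[2]/2-.5,s[1]+s[3]/2-.5,.065))
  o_=-w["R"].T@w["t"];print(o_)
```

```text
[0.54042737 0.2588308  0.12727442]
([304, 191, 27, 34, 718], [317.03, 207.59]) [0.53763371 0.25840754 0.068     ] [0.53860359 0.25849179 0.065     ]
[0.46760712 0.25072875 0.27066793]
```

inch_along([
  [[0, 0, 0, 0.002, 0, 0.04, 0.06], [0, 0, 0, 0.002, 0, 0.076, 0.06], [0, 0, 0, 0.002, 0, 0.076, 0.05], [0, 0, 0, 0.002, 0, 0.076, 0.01], [0, 0, 0, 0.002, 0, 0.076, 0.01], [0, 0, 0, 0.002, 0, 0.076, 0.01], [0, 0, 0, 0.002, 0, 0.076, 0.01]],
])

```text
clock: 2.7
eef_pos: [0.5401, 0.2583, 0.052]
tool_rot: [-0.054, 0.999, 0.001, 0.002]
ft_force: [0.0, -0.2, 6.3]
grip_width: 0.0162
grasp_force: 58.4
```

inch_along([
  [[0, 0, 0, 0, 0, -0.03, 0.01], [0, 0, 0, 0, 0, -0.09, 0.01], [0, 0, 0, 0, 0, -0.13, 0.01], [0, 0, 0, 0, 0, -0.13, 0.01], [0, 0, 0, 0, 0, -0.13, 0.01]],
])

```text
clock: 3.32
eef_pos: [0.5379, 0.2571, 0.1792]
tool_rot: [-0.054, 0.999, -0.0, -0.0]
ft_force: [-0.4, -0.9, -1.1]
grip_width: 0.016
grasp_force: 59.4
```

Run:
```python
from h import *
w=viewer.calibration("wrist");o=bot.get_obs();im=viewer.camera("wrist")
print(o["eef_pos"],o["tool_rot"],o["ft_force"],o["grip_width"])
p=o["eef_pos"]
print("tip pred",proj(w,p-[0,0,.052]))
cv2.imwrite("pics/w3.png",im[60:340,140:500,::-1])
# shift to over the post at yaw
print(mv([.5685,-.1685,.21]))
```

```text
[0.5378561  0.25713919 0.17917276] [-5.40509141e-02  9.98538175e-01 -6.57189824e-05 -8.62498018e-05] [-0.37080529 -0.88382191 -1.14492313] 0.01600248122742326
tip pred [317.23595567 215.02440559]
[ 0.0149939  -0.42630189 -0.03144715]
```

View pics/w3.png

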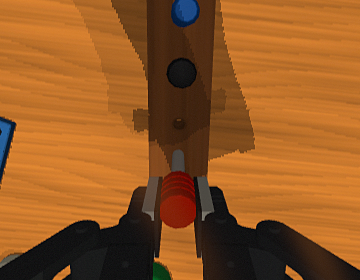

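The pin is held upright between the pads, with its tip at about full-image (319,210) and its block hole empty below.

inch_along([
  [[0, 0, 0.18, 0.002, -0.04, -0.01, 0.01], [0, 0, 0.36, 0.003, -0.085, -0.02, 0.01], [0, 0, 0.54, 0.005, -0.13, -0.03, 0.01], [0, 0, 0.72, 0.006, -0.17, -0.03, 0.01], [0, 0, 0.9, 0.008, -0.215, -0.03, 0.01], [0, 0, 1.08, 0.009, -0.26, -0.03, 0.01], [0, 0, 1.26, 0.01, -0.3, -0.03, 0.01], [0, 0, 1.44, 0.012, -0.345, -0.03, 0.01], [0, 0, 1.62, 0.014, -0.385, -0.03, 0.01], [0, 0, 1.8, 0.015, -0.426, -0.03, 0.01]],
])

```text
clock: 4.62
eef_pos: [0.5681, -0.1689, 0.2072]
tool_rot: [0.751, 0.661, -0.001, -0.002]
ft_force: [0.4, 0.2, 0.1]
grip_width: 0.0163
grasp_force: 59.4
```

inch_along([
  [[0, 0, 0.15, 0, 0, 0, 0.01], [0, 0, 0.15, 0, 0, 0, 0.01], [0, 0, 0.15, 0, 0, 0, 0.01]],
])

```text
clock: 5.0
eef_pos: [0.5687, -0.1673, 0.2082]
tool_rot: [0.795, 0.606, -0.001, -0.001]
ft_force: [0.0, -0.5, -0.9]
grip_width: 0.016
grasp_force: 59.4
```

Run:
```python
from h import *
for n in("wrist","scene","top"):
  im=viewer.camera(n);cv2.imwrite(f"pics/p_{n}.png",im[:,:,::-1])
w=viewer.calibration("wrist");o=bot.get_obs()
print(o["eef_pos"],o["tool_rot"],o["grip_width"]);print(proj(w,o["eef_pos"]-[0,0,.052]),proj(w,[.5685,-.1685,.0675]))
im=cv2.imread("pics/p_wrist.png")[60:330,160:520];cv2.imwrite("pics/w4.png",cv2.resize(im,None,fx=2.2,fy=2.2,interpolation=cv2.INTER_CUBIC))
```

```text
[ 0.56915411 -0.1671181   0.2090733 ] [ 7.95514932e-01  6.05933926e-01 -1.57286921e-04 -2.12799317e-04] 0.016298839315996183
[315.53147532 217.8754268 ] [315.70946371 187.03518881]
```

View pics/w4.png

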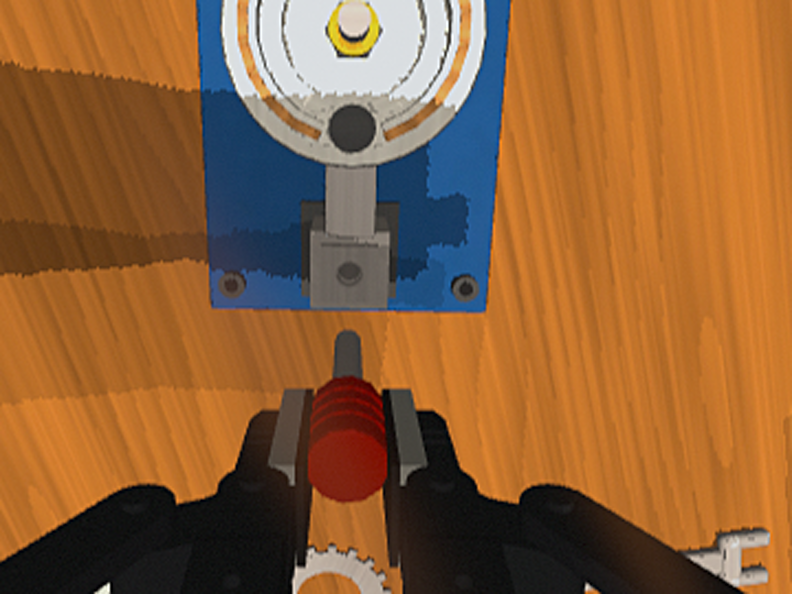

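The tip is at about full-image (317.6,211.5) and the post hole at (318.4,183.4), both shifted by similar amounts from my predictions. I'll lower the pin to just above the arm and compare tip and hole again there.

Run:
```python
from h import *
print(mv([.568,-.1695,.130]))
```

```text
[-0.00260353 -0.00043795  0.07907353]
```

inch_along([
  [[0, 0, 0, -0.0025, 0, 0.04, 0.01], [0, 0, 0, -0.0025, 0, 0.078, 0.01], [0, 0, 0, -0.0025, 0, 0.078, 0.01], [0, 0, 0, -0.0025, 0, 0.078, 0.01]],
])

```text
clock: 5.65
eef_pos: [0.5695, -0.1702, 0.1328]
tool_rot: [0.796, 0.605, 0.001, 0.001]
ft_force: [0.4, -0.3, 0.9]
grip_width: 0.0159
grasp_force: 59.4
```

Run:
```python
from h import *
print(bot.get_obs()["eef_pos"])
S=[]
for n,X,f in(("wrist",None,4),("scene",None,6),("top",None,6)):
  im=viewer.camera(n);cv2.imwrite(f"pics/q_{n}.png",im[:,:,::-1]);c=viewer.calibration(n)
  u,v=proj(c,[.568,-.169,.08]);print(n,u,v,proj(c,bot.get_obs()["eef_pos"]-[0,0,.052]))
  x,y={"wrist":(int(u)-45,int(v)-60)}.get(n,(int(u)-30,int(v)-40))
  a,b={"wrist":(90,120)}.get(n,(60,80));print("origin",x,y)
  S.append(cv2.resize(im[y:y+b,x:x+a,::-1],(270 if n!="wrist" else 260,360 if n!="wrist" else 347),interpolation=cv2.INTER_CUBIC))
S=[cv2.copyMakeBorder(s,0,360-s.shape[0],0,0,cv2.BORDER_CONSTANT) for s in S]
cv2.imwrite("pics/q.png",np.hstack(S))
```

```text
[ 0.56946552 -0.1701849   0.1327733 ]
wrist 312.0240595160723 216.08133111836338 [315.24694589 217.89574459]
origin 267 156
scene 306.3296386486394 170.06539428245082 [305.42915526 169.64759473]
origin 276 130
top 350.85659575890423 215.62216228290728 [351.47958594 214.73729214]
origin 320 175
```

View pics/q.png

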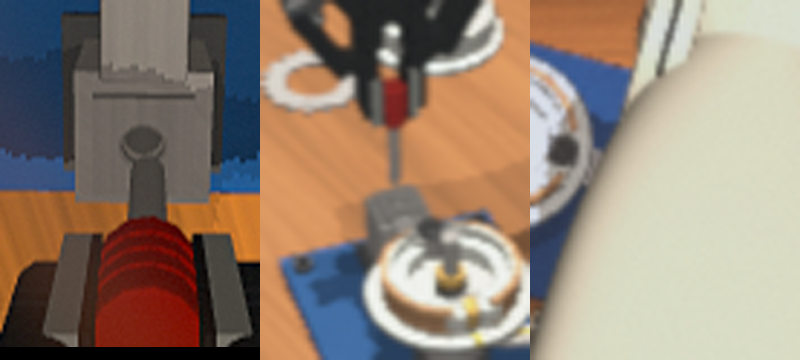

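Run:
```python
from h import *
w=viewer.calibration("wrist");o=bot.get_obs();z=o["eef_pos"][2]-.052;print(o["eef_pos"])
im=cv2.imread("pics/q_wrist.png",0)
# hole: darkest-blob row/col profile
print(im[198:216,306:328])
for v in(210,211.5,213):
  T=onz(w,317.7,v,z);H=onz(w,316.3,204.9,.0675);print(T,H,mv(o["eef_pos"]+H-T))
```

```text
[ 0.57002178 -0.17052882  0.13355502]
[[100 101 102 101 103 104 107 107 104  98 100 101 103 106 104 101  98  99
   99  98  99 101]
 [100 102 101 103 103 108 101  98  89  83  84  87  87  97 101 101  99  99
  100  98  99 101]
 [ 99 100 103 101 104 102  83  77  70  66  67  69  69  78  88  94 102 100
   99  97  97 101]
 [ 99 102 103 104  95  82  66  66  64  65  67  66  64  65  71  80  93 103
  100  97  99 101]
 [100 102 104  95  80  63  62  63  63  66  65  66  65  65  62  67  77  98
  102  99  98 101]
 [101 101 101  84  66  59  63  65  65  67  67  68  65  66  64  59  62  87
   99  99  99 100]
 [100 102  93  84  69  61  63  66  66  67  67  67  66  66  65  61  62  86
   92 100  99 101]
 [100 102  88  82  77  58  65  65  67  65  67  67  67  65  65  61  80  85
   89 100 100 102]
 [100 104  83  69  87  69  63  65  65  67  68  66  66  63  62  62  95  79
   87 100  97 100]
 [101 102  87  66  86  88  71  61  66  65  66  65  64  64  72  88  92  73
   88 100 101 101]
 [ 99 103  92  78  63  94  91  78  68  64  65  64  76  75  92  93  71  71
   92 100 101 101]
 [100 102  95  89  61  77  93  97  88  
[... 254 characters left out ...]
101  95  95  91  57  65  67  66  66  67  67  65  63  69  92
  101  98 100 100]
 [100 102 101 100 101 100  95  58  65  66  67  67  66  67  67  63  61  74
  102 100  99 100]
 [ 99 103 100 100 103 108  78  60  65  67  67  67  66  68  65  66  60  64
  103  97 100  99]
 [100 102 103  98 103 107  65  62  66  67  66  68  67  68  67  66  61  57
  104  99  99 101]]
[ 0.57325897 -0.16535495  0.08155502] [ 0.57210184 -0.16599762  0.0675    ] [-0.00092729 -0.00100026  0.01405116]
[ 0.57296454 -0.16642008  0.08155502] [ 0.57210184 -0.16599762  0.0675    ] [ 0.00017779 -0.00100128  0.01405106]
[ 0.57266919 -0.1674885   0.08155502] [ 0.57210184 -0.16599762  0.0675    ] [ 0.00128628 -0.0010023   0.01405095]
```

inch_along([
  [[0, 0, 0, 0.0002, -0.0012, 0.008, 0.01], [0, 0, 0, 0.0002, -0.0012, 0.014, 0.01], [0, 0, 0, 0.0002, -0.0012, 0.018, 0.01], [0, 0, 0, 0.0002, -0.0012, 0.022, 0.01], [0, 0, 0, 0.0002, -0.0012, 0.022, 0.01]],
])

```text
clock: 6.42
eef_pos: [0.5673, -0.1697, 0.1088]
tool_rot: [0.796, 0.605, -0.0, -0.0]
ft_force: [1.3, 0.2, -0.8]
grip_width: 0.0164
grasp_force: 59.4
```

inch_along([
  [[0, 0, 0, 0, 0, 0.006, 0.01], [0, 0, 0, 0, 0, 0.012, 0.01], [0, 0, 0, 0, 0, 0.02, 0.01], [0, 0, 0, 0, 0, 0.028, 0.01], [0, 0, 0, 0, 0, 0.034, 0.01], [0, 0, 0, 0, 0, 0.037, 0.01], [0, 0, 0, 0, 0, 0.037, 0.01]],
])

```text
clock: 7.3
eef_pos: [0.5675, -0.1697, 0.0721]
tool_rot: [0.796, 0.605, -0.0, -0.0]
ft_force: [-0.1, -0.2, -1.1]
grip_width: 0.0162
grasp_force: 59.4
```

inch_along([
  [[0, 0, 0, 0, 0, 0.002, 0.01], [0, 0, 0, 0, 0, 0.003, 0.01], [0, 0, 0, 0, 0, 0.003, 0.01]],
])

```text
clock: 7.68
eef_pos: [0.5675, -0.1697, 0.0698]
tool_rot: [0.796, 0.605, 0.0, 0.0]
ft_force: [-1.3, 0.6, 2.7]
grip_width: 0.0162
grasp_force: 59.8
```

inch_along([
  [[0, 0, 0, 0, 0, 0, 0.05], [0, 0, 0, 0, 0, 0, 0.05], [0, 0, 0, 0, 0, 0, 0.05], [0, 0, 0, 0, 0, 0, 0.05], [0, 0, 0, 0, 0, 0, 0.05]],
])

```text
clock: 8.3
eef_pos: [0.5674, -0.1697, 0.0692]
tool_rot: [0.796, 0.605, -0.0, -0.0]
ft_force: [1.2, -0.3, 0.6]
grip_width: 0.0501
grasp_force: 0.0
```

inch_along([
  [[0, 0, 0, 0, 0, -0.06, 0.05], [0, 0, 0, 0, 0, -0.12, 0.05], [0, 0, 0, 0, 0, -0.14, 0.05], [0, 0, 0, 0, 0, -0.14, 0.05], [0, 0, 0, 0, 0, -0.14, 0.05]],
])

```text
clock: 8.93
eef_pos: [0.5666, -0.1694, 0.2077]
tool_rot: [0.796, 0.605, -0.001, -0.001]
ft_force: [-0.7, 0.2, 0.5]
grip_width: 0.0502
grasp_force: 0.0
```

Run:
```python
from h import *
w=viewer.calibration("wrist");im=viewer.camera("wrist");o=bot.get_obs();print(o["eef_pos"])
cv2.imwrite("pics/r.png",im[:,:,::-1])
# bottom of the red head in scene will be checked later
print(mv([.5417,.003,.20]))
```

```text
[ 0.56636109 -0.16936819  0.20720234]
[ 0.15947468 -0.06987627  0.00748128]
```

View pics/r.png

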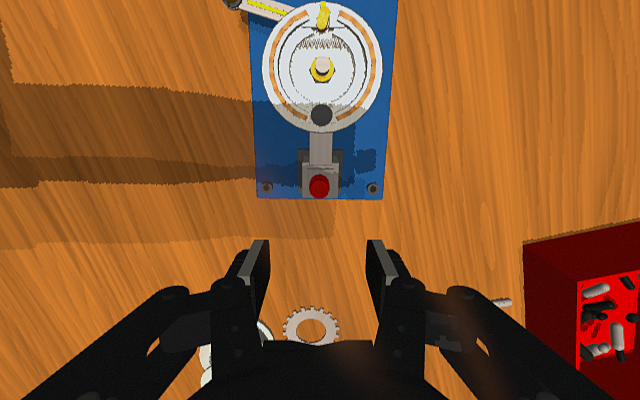

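The wrist view shows the red head seated on the arm at (319,187), released. The lever bolt is at the top left, about (233,3). Next I'll hover over the bolt.

inch_along([
  [[0, 0, 0, 0.055, -0.025, 0.02, 0.05], [0, 0, 0, 0.11, -0.05, 0.03, 0.05], [0, 0, 0, 0.157, -0.073, 0.045, 0.05], [0, 0, 0, 0.157, -0.073, 0.045, 0.05], [0, 0, 0, 0.157, -0.073, 0.045, 0.05], [0, 0, 0, 0.157, -0.073, 0.045, 0.05]],
])

```text
clock: 9.72
eef_pos: [0.5394, -0.0001, 0.1641]
tool_rot: [0.797, 0.604, -0.0, 0.0]
ft_force: [0.1, -1.0, -1.5]
grip_width: 0.0504
grasp_force: 0.0
```

Run:
```python
from h import *
w=viewer.calibration("wrist");im=viewer.camera("wrist");o=bot.get_obs();print(o["eef_pos"])
u,v=proj(w,[.538,.002,.097]);print(u,v,proj(w,[.538,.002,.067]))
x,y=int(u)-80,int(v)-60;print(x,y)
cv2.imwrite("pics/s.png",cv2.resize(im[y:y+120,x:x+160,::-1],None,fx=4,fy=4,interpolation=cv2.INTER_CUBIC))
```

```text
[ 5.39531115e-01 -1.86471135e-04  1.64273526e-01]
312.9933733024705 208.6473758189081 [313.43959144 197.01691084]
232 148
```

View pics/s.png

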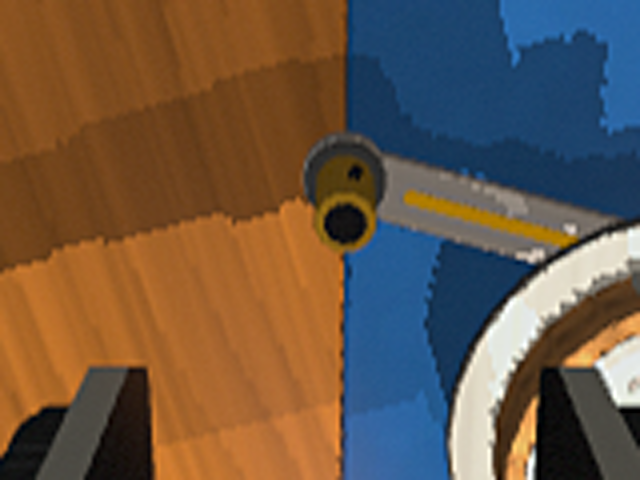

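The bolt top is at full-image about (318.1,203.1). I'll correct that by the wrist bias seen at the pin, about (+2.5,-5.5) px.

Run:
```python
from h import *
w=viewer.calibration("wrist")
B=onz(w,315.6,208.3,.097);print(onz(w,318.1,203.1,.097),B)
print(mv([B[0],B[1],.073]))
```

```text
[0.54293468 0.00501659 0.097     ] [0.54003723 0.00158271 0.097     ]
[ 1.85331703e-03 -1.38557933e-05  9.12732590e-02]
```

inch_along([
  [[0, 0, 0, 0.002, 0.001, 0.03, 0.04], [0, 0, 0, 0.002, 0.001, 0.06, 0.04], [0, 0, 0, 0.002, 0.001, 0.09, 0.04], [0, 0, 0, 0.002, 0.001, 0.09, 0.04], [0, 0, 0, 0.002, 0.001, 0.09, 0.005], [0, 0, 0, 0.002, 0.001, 0.09, 0.005], [0, 0, 0, 0.002, 0.001, 0.09, 0.005], [0, 0, 0, 0.002, 0.001, 0.09, 0.005]],
])

```text
clock: 10.78
eef_pos: [0.5412, 0.0031, 0.0758]
tool_rot: [0.796, 0.605, 0.001, 0.0]
ft_force: [-3.5, 2.6, 4.8]
grip_width: 0.0095
grasp_force: 58.8
```

Run:
```python
from h import *
for _ in range(4): o=bot.get_obs();viewer.camera("wrist");print(o["eef_pos"],o["ft_force"],o["grip_width"])
```

```text
[0.54119405 0.0031186  0.07584121] [-3.48111203  2.63645385  4.79161475] 0.009542621082228916
[0.54122292 0.00310513 0.07584021] [-2.8491806   1.30031168  7.15529857] 0.009166973440828351
[0.54120532 0.00308772 0.07585404] [-3.20203749  1.51501718  5.99164251] 0.009422953081145337
[0.54124425 0.00311249 0.07588129] [-3.98955307  1.03485049  5.85206674] 0.009790817605389463
```

inch_along([
  [[0, 0, 0, 0.0095, 0.0034, 0, 0.005], [0, 0, 0, 0.0186, 0.008, 0, 0.005], [0, 0, 0, 0.027, 0.0136, 0, 0.005], [0, 0, 0, 0.0346, 0.0204, 0, 0.005], [0, 0, 0, 0.0412, 0.028, 0, 0.005], [0, 0, 0, 0.0412, 0.028, 0, 0.005]],
])

```text
clock: 11.72
eef_pos: [0.5767, 0.0353, 0.0756]
tool_rot: [0.796, 0.605, -0.001, -0.001]
ft_force: [-10.1, 1.0, 11.1]
grip_width: 0.0097
grasp_force: 59.8
```

Run:
```python
from h import *
for _ in range(3): o=bot.get_obs();viewer.camera("wrist");print(o["eef_pos"],o["ft_force"],o["grip_width"],o["ft_torque"])
```

```text
[0.57669619 0.03531384 0.07558899] [-10.06076761   1.04252373  11.05807295] 0.00974644773713079 [ 0.1702644   1.93680895 -0.36428115]
[0.57653897 0.03523648 0.07558297] [-9.21995467  0.43907963 11.23451197] 0.009605253552935376 [ 0.24521303  1.96285406 -0.33721434]
[0.57645644 0.03519031 0.07556724] [-9.89479606  1.85459796 10.98598645] 0.009256325565204858 [ 0.24676312  1.96412592 -0.34750829]
```

inch_along([
  [[0, 0, 0, 0.0056, 0.0084, 0, 0.005], [0, 0, 0, 0.01, 0.0176, 0, 0.005], [0, 0, 0, 0.0133, 0.0272, 0, 0.005], [0, 0, 0, 0.0152, 0.0371, 0, 0.005], [0, 0, 0, 0.0158, 0.045, 0, 0.005], [0, 0, 0, 0.0158, 0.045, 0, 0.005], [0, 0, 0, 0.0158, 0.045, 0, 0.005]],
])

```text
clock: 12.75
eef_pos: [0.6271, 0.0442, 0.0759]
tool_rot: [0.795, 0.607, 0.004, -0.003]
ft_force: [-2.0, 13.0, 3.9]
grip_width: 0.0096
grasp_force: 59.0
```

Run:
```python
from h import *
for _ in range(2): o=bot.get_obs();viewer.camera("wrist");print(o["eef_pos"],o["ft_force"],o["grip_width"],o["ft_torque"])
p=o["eef_pos"][:2]-np.array([.5675,-.1697]);print("angle hole->bolt",np.degrees(np.arctan2(p[1],p[0])),np.hypot(*p))
S=[]
for n in("wrist","top","scene"):
  im=viewer.camera(n);cv2.imwrite(f"pics/f_{n}.png",im[:,:,::-1]);c=viewer.calibration(n);u,v=proj(c,[.594,-.06,.08]);print(n,u,v)
  a=(120,150) if n=="wrist" else (60,75)
  y=max(int(v)-a[1]//2,0);x=int(u)-a[0]//2;print(x,y)
  t=im[y:y+a[1],x:x+a[0],::-1];t=cv2.resize(t,None,fx=264/a[0],fy=264/a[0],interpolation=cv2.INTER_CUBIC);S.append(cv2.copyMakeBorder(t,0,max(0,330-t.shape[0]),0,0,cv2.BORDER_CONSTANT)[:330])
cv2.imwrite("pics/f.png",np.hstack(S))
```

```text
[0.62714663 0.04422567 0.07594017] [-1.96727289 13.01354261  3.90854794] 0.009640212511636567 [ 3.0504473   0.45634528 -0.0235828 ]
[0.62713664 0.04422258 0.0759149 ] [-2.57741519 14.16233595  3.67206261] 0.0095940653144288 [3.03921093 0.4593213  0.01820504]
angle hole->bolt 74.422765958588 0.22207971599709522
wrist 307.9941190106498 415.08536412019544
247 340
top 308.29163241473304 206.19608087679603
278 169
scene 321.4260519396393 193.81698879225962
291 156
```

View pics/f.png

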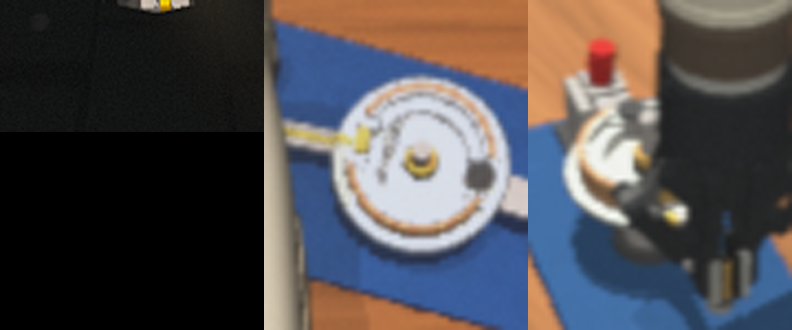

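Run:
```python
from h import *
c=viewer.calibration("top")
t=cv2.imread("pics/f_top.png");t0=cv2.imread("pics/top0.png")
def fit(t,roi,z):
  h=cv2.cvtColor(t,cv2.COLOR_BGR2HSV_FULL);m=cv2.inRange(h,np.array((32,90,110)),np.array((52,255,255)));x0,y0,x1,y1=roi
  k=m*0;k[y0:y1,x0:x1]=m[y0:y1,x0:x1];P=cv2.findNonZero(k)[:,0]
  W=np.array([onz(c,*p,z)[:2] for p in P.astype(float)],np.float32);v=cv2.fitLine(W,cv2.DIST_HUBER,0,.01,.01).ravel();print(len(P),np.degrees(np.arctan2(v[1],v[0]))%180,v);return v
f=fit(t,(281,194,299,204),.067);g=fit(t0,(284,208,297,223),.067)
h=cv2.cvtColor(t,cv2.COLOR_BGR2HSV_FULL);m=cv2.inRange(h,np.array((32,90,110)),np.array((52,255,255)));print(m[192:206,280:308]//255)
# jig long edges, old image
h=cv2.cvtColor(t0,cv2.COLOR_BGR2HSV_FULL);m=cv2.inRange(h,np.array((140,120,40)),np.array((180,255,255)))
E0=[onz(c,x,250-np.argmax(m[160:250,x][::-1])-1+0.5,.012)[:2] for x in range(270,350,2)];E1=[onz(c,x,160+np.argmax(m[160:250,x]>0)-.5,.012)[:2] for x in range(282,364,2)]
for E in(E0,E1):
  v=cv2.fitLine(np.array(E,np.float32),cv2.DIST_HUBER,0,.01,.01).ravel();print("edge",np.degrees(np.arctan2(v[1],v[0]))%180,v)
```

```text
20 80.00819 [ 0.17350745  0.9848326   0.615093   -0.00894039]
12 149.76797 [ 0.86399347 -0.503503    0.5651782  -0.0125438 ]
[[0 0 0 0 0 0 0 0 0 0 0 0 0 0 0 0 0 0 0 0 0 0 0 0 0 0 0 0]
 [0 0 0 0 0 0 0 0 0 0 0 0 0 0 0 0 0 0 0 0 0 0 0 0 0 0 0 0]
 [0 0 0 0 0 0 0 0 0 0 0 0 0 0 0 0 0 0 0 0 0 0 0 0 0 0 0 0]
 [0 0 0 0 0 0 0 0 0 0 0 0 0 0 0 0 0 0 0 0 0 0 0 0 0 0 0 0]
 [0 0 0 0 0 0 0 0 0 0 0 0 0 0 0 0 0 0 0 0 0 0 0 0 0 0 0 0]
 [0 0 0 0 0 0 0 0 0 0 0 0 0 0 0 0 0 0 0 0 0 0 0 0 0 0 0 0]
 [0 0 1 1 1 0 0 0 0 0 0 0 0 0 0 0 0 0 0 0 1 0 0 0 0 0 0 0]
 [0 0 0 1 1 1 1 1 1 1 0 0 0 0 0 0 0 0 0 1 1 1 0 0 0 0 0 0]
 [0 0 0 0 0 0 0 0 1 1 1 1 1 1 1 1 1 0 0 1 1 1 0 0 0 0 0 0]
 [0 0 0 0 0 0 0 0 0 0 0 0 0 1 0 0 0 0 0 1 1 1 0 0 0 0 0 0]
 [0 0 0 0 0 0 0 0 0 0 0 0 0 0 0 0 0 0 0 1 1 1 0 0 0 0 0 0]
 [0 0 0 0 0 0 0 0 0 0 0 0 0 0 0 0 0 0 0 0 1 0 0 0 0 0 0 0]
 [0 0 0 0 0 0 0 0 0 0 0 0 0 0 0 0 0 0 0 0 0 0 0 0 0 0 0 0]
 [0 0 0 0 0 0 0 0 0 0 0 0 0 0 0 0 0 0 0 0 0 0 0 0 0 0 0 0]]
edge 73.668594 [ 0.28119272  0.9596513   0.52124727 -0.06609166]
edge 73.6873 [ 0.28087938  0.9597431   0.66735643 -0.08718058]
```

inch_along([
  [[0, 0, 0, 0.0005, 0.0025, 0, 0.005], [0, 0, 0, 0.001, 0.005, 0, 0.005], [0, 0, 0, 0.001, 0.005, 0, 0.005], [0, 0, 0, 0.001, 0.005, 0, 0.005]],
])

```text
clock: 13.5
eef_pos: [0.6309, 0.0433, 0.0758]
tool_rot: [0.795, 0.607, 0.003, -0.004]
ft_force: [-4.2, 12.6, 6.1]
grip_width: 0.0097
grasp_force: 59.3
```

Run:
```python
from h import *
c=viewer.calibration("top");o=bot.get_obs();print(o["eef_pos"],o["ft_force"],o["grip_width"])
t=viewer.camera("top")[:,:,::-1].copy();cv2.imwrite("pics/g_top.png",t);s=viewer.camera("scene");cv2.imwrite("pics/g_scene.png",s[:,:,::-1])
def fit(t):
  h=cv2.cvtColor(t,cv2.COLOR_BGR2HSV_FULL).astype(float);rows=[];
  W=[]
  for x in range(283,297):
    # saturation-weighted yellow excess
    col=t[192:206,x].astype(float);e=np.clip(np.minimum(col[:,2],col[:,1])-col[:,0]-40,0,None)
    if e.sum()>40: W.append(onz(c,x,192+(e*np.arange(14)).sum()/e.sum(),.067)[:2])
  v=cv2.fitLine(np.array(W,np.float32),cv2.DIST_HUBER,0,.01,.01).ravel();print(len(W),np.degrees(np.arctan2(v[1],v[0]))%180,v)
fit(cv2.imread("pics/f_top.png"));fit(t)
print("red",blobs(s,(0,150,80),(8,255,255),(290,140,340,190)))
for z in(.0675,.0955):print(proj(viewer.calibration("scene"),[.5675,-.1697,z]))
cv2.imwrite("pics/g.png",np.hstack([cv2.resize(t[170:240,270:370],None,fx=4,fy=4,interpolation=cv2.INTER_CUBIC),cv2.resize(s[140:210,280:370,::-1],None,fx=4,fy=4,interpolation=cv2.INTER_CUBIC)]))
```

```text
[0.63092984 0.04333619 0.07577447] [-4.1915394  12.5946807   6.07639501] 0.009725767421293554
8 82.3966 [ 0.13231517  0.9912077   0.61461306 -0.011932  ]
7 78.542435 [ 0.19864212  0.9800721   0.6153864  -0.01370259]
red [([305, 165, 6, 10, 47], [307.17, 169.13])]
[306.45199846 173.20595987]
[306.18196995 165.69176451]
```

View pics/g.png

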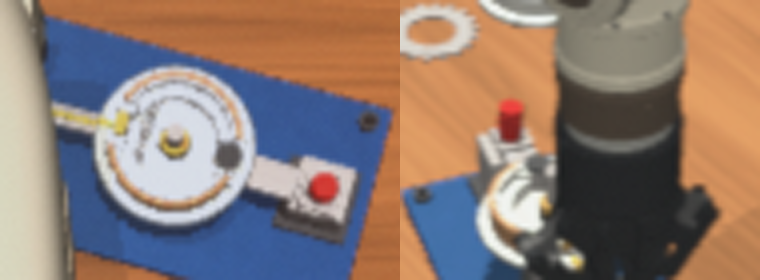

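inch_along([
  [[0, 0, 0, 0, 0.002, 0, 0.005], [0, 0, 0, 0, 0.002, 0, 0.005], [0, 0, 0, 0, 0.002, 0, 0.005], [0, 0, 0, 0, 0.002, 0, 0.005]],
])

```text
clock: 14.1
eef_pos: [0.6323, 0.0429, 0.0758]
tool_rot: [0.795, 0.606, 0.003, -0.004]
ft_force: [-5.7, 13.1, 7.2]
grip_width: 0.0094
grasp_force: 59.4
```

Run:
```python
from workcell import bot, viewer
print(bot.job_done())
```

```text
the job is handed in; nothing more can be done
None
```

I seated the anchor pin fully home in the post and let go of it, then handed the job in at 14.1 s with the gripper still holding the cam lever. No verdict came back: I estimate the lever is within about 3° of highest lift (8° allowed), but I didn't measure the shoe lift itself.

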